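Put the grease tub under its dust hood

TASK

Push the open grease tub along the tray until it rests against the stop under the raised dust hood. Then fold the stiff hood down over it until the hood is in line with the pointer clamped beside its hinge, and leave it there with the tub still upright against the stop. Do not shift the pointer or disturb the other things on the bench.

Things in the scene. Friction and masses are not known exactly. Their poses are not given: they have to be found in the camera images.
- station: fixed pedestal with a steel tray 96 x 236 mm, top 110 mm over the bench, long side along its y; origin on the bench under the tray's centre. Rails 11 mm high (inner faces x = -38, +38 mm) lead in +y to an upright stop (face y = +70, 28 mm high). Two hinge posts at the +y end (y 82 to 116, |x| 44 to 49, top z = 202 mm). Tray open at the -y end; turned at most 6 degrees from the world axes
- hinge (a point): middle of the hinge pin, at x 0, y +110, z +190 mm of the station; the hinge axis is the station's x
- hood (a joint): hood angle: 0 = level, reaching from the hinge to the station's -y over the tray; pi/2 = upright; more = leaning back to +y; limits -0.12, 2.0; starts raised. Aluminium sheet 80 mm wide, 150 mm from hinge axis to free edge, 3 mm thick, hinge axis in its mid-plane, 9 mm lip turned down at the free edge. Stiff friction hinge: stays where left, yields to about 3 N at the free edge
- hood_edge (a point): middle of the hood's free edge on the upper (outer) face, which looks to the station's +y when the hood stands upright; turns with the hood, its y axis lying along the sheet
- pointer (a joint): pointer angle, counted like the hood's (0 = level to -y, growing upward), set between 0.15 and 0.6; the hood must end at the same angle. Dark flat steel strip 10 mm high, 70 mm long, turning on the hinge axis outside the post on the station's -x side (x = -54 mm), held by a black clamp knob 18 mm across; out of the hood's way
- pointer_tip (a point): free end of the pointer, 70 mm from the hinge axis; its y axis lies along the strip
- tub: white open grease tub with an orange band, 67 mm across at its widest, 52 mm high; origin at the centre of its underside. Stands on the tray between the rails, towards the open end, 50 to 100 mm short of home
- tub_home (a point): point on the tray's upper face where the middle of the tub's underside is when it touches the stop (y = +36 mm of the station); guides leave about 4 mm of play to each side
- bearing: loose ball bearing 52 mm across, 15 mm high, lying on the bench beside the hinge end of the station; origin at the centre of its underside; bystander
- pinion: loose dark helical pinion 45 mm across, 42 mm high, standing on its hub left of the station; origin at the centre of its underside; bystander
- marker: loose paint marker 126 mm long, 16 mm thick, lying left of the station; origin at the centre of its underside; bystander

How it is judged (in metres and radians):
On the way, in this order (a step that is already met when the one before it is completed fails the run):
1. the tub is home against the stop while the hood is still raised (y of tub in the frame of tub_home above -0.006 m and value of joint hood above 1.2 rad), for 0.2 s.
2. the hood is in line with the pointer (angle between the y axis of hood_edge and the y axis of pointer_tip, either way round below 0.085 rad), for 0.2 s.
At the end, for the whole second after the job is handed in: hood within 0.085 rad (about 5 degrees) of the pointer's angle; tub upright (within 0.1 rad), at rest, within 6 mm of touching the stop and within 12 mm of its home point (angle between the y axis of hood_edge and the y axis of pointer_tip, either way round below 0.085 rad and y of tub in the frame of tub_home above -0.006 m and horizontal distance between tub and tub_home below 0.012 m and angle between tub's own z axis and vertical below 0.1 rad and linear speed of tub below 0.01 m/s).
It fails at once if the pointer is shifted (its tip by more than 6 mm) (distance of pointer_tip from where it was at the start of the episode above 0.006 m).
It fails at once if the tub is tipped (more than 0.5 rad) (angle between tub's own z axis and vertical above 0.5 rad).
It fails at once if the bearing, pinion or marker is moved by more than 25 mm (distance of any of bearing, pinion, marker from where it was at the start of the episode above 0.025 m).
It also fails if it takes over 51 s, if anything falls off the work surface, if the arm or the gripper's body presses on something with over 40 N, if the wrist force passes 120 N, or if a joint passes its speed limit or range.

ROBOT

A 6-joint arm with a two-finger parallel gripper is mounted at the origin on a cart in front of the work surface, level with it; the furniture and walls round the work are solid. World frame = base frame: x ahead of the robot, y to its left, z up, the work surface at z = 0. Lengths are in mm, angles in rad, forces in N, time in s.
With the tool pointing down it reaches from about 325 to 875 mm from the base axis. Payload 4.4 kg.
Tool frame: the origin (TCP) lies on the centre line of the jaws, within the pads' length; the fingertips stand ahead of it and the grasp point (between the pads) lies 6 mm ahead of it (ctrl.tcp_to_tips is the z of the fingertips in the tool frame, in mm); z points along the fingers, y is the direction in which the jaws open and shut (so a half turn about z gives the same grasp; the last joint's range is limited). The gripper opens to 85 mm and grips with 20 to 120 N. Pads are 22 mm wide; open, the fingers measure 114 mm over their backs; the gripper's body (76 mm by 85 mm) begins 54 mm behind the grasp point. The pads swing forward as they close: fully open they stand 13 mm farther back than shut.
Start: joints at [1.062, 0.207, 1.542, -0, 1.393, -0.15], TCP at [201.383, 538.584, 256.282] pointing down, gripper open.
Joint ranges: [-2.73, 2.73], [-0.86, 2.22], [0.23, 2.46], [-1.11, 4.25], [0.08, 2.63], [-2.82, 2.82]. Speed limits (rad/s): [2.79, 2.79, 3.14, 3.14, 3.14, 3.14].

INTERFACE

Orientations are given as a 3x3 rotation matrix whose columns are the frame's x, y, z axes.
In Python, from plant import ctrl, sensors, optics gives the robot as it stands. Calls block until the motion is done:
- ctrl.move_ptp(position, orientation): joint-space move of the TCP to a pose.
- ctrl.move_l(position, rot=None, vel=150, threshold=None): straight line of the TCP; rot=None keeps the orientation; vel is the mean speed in mm/s. With threshold (N) it stops when the force on the tool has changed by that much, and returns True; else False.
- ctrl.set_joints(angles): joint-space move.
- ctrl.gripper_to(opening, force=None): finger opening in mm; force is the grip in N (None keeps the last); returns when the fingers have stopped.
- ctrl.hold(seconds).
- ctrl.solve_ik(position, orientation): joint angles nearest the present ones, or None.
- sensors.read_state(): the state.
- optics.grab_frame(name): name is "scene" or "side" or "wrist"; returns (picture, depth): 480x640x3 uint8, red, green, blue; 480x640 float32, mm along the optical axis (not along the pixel's ray), 0 where there is no reading.
- optics.camera_params(name): a dict with "mtx" (3x3 intrinsics, pixels), "R" (3x3) and "t" (3): a world point X has camera coordinates R X + t; the wrist camera has in their place "T_tool_cam" (4x4, takes a point from camera to tool coordinates, whose origin is the TCP and whose axes are the flange's). Camera axes: x right, y down, z forward; pixel columns grow to the right and rows downward; lengths in mm; the calibration is good to about 2 mm. A picture is of the moment at which its call begins: read the wrist's pose just before it. camera_params takes no time and is no camera call.
A pose or a line that the arm cannot do raises ctrl.MotionError and nothing moves.
- ctrl.finish_job(): hands the job in, once; it reports no verdict.
The state is a dict: "t": time; "q": joint angles; "qvel": joint speeds; "tau": joint torques, N m; "eef_pos": TCP position; "eef_rot": TCP orientation; "force": force on the tool from outside, world axes, zero at the start; "wrist_torque": the same for the moment, N m; "grip_width": finger opening in mm.
Only numpy, scipy, OpenCV 4.12 (cv2) and the standard library are available. Lean on these libraries where they do the work, as an engineer would, in place of code of your own. Each camera call takes 0.05 s, during which the arm holds its last target.

## Working session

There is one attempt and no reset: what is moved stays moved. The work goes in short steps, each a Python script; the robot and the scene stay as the last script left them, time stands still between calls to the robot, and variables do not carry over. Pictures are saved under pics/ and viewed, and the job is handed in when it is done.

```bash
ls; mkdir -p pics
python3 - <<'E'
from plant import ctrl,sensors,optics
import cv2,numpy as np
s=sensors.read_state();print(s['t'],s['eef_pos'],ctrl.tcp_to_tips,s['grip_width'])
for n in("scene","side","wrist"):
    im,d=optics.grab_frame(n);cv2.imwrite(f"pics/{n}0.png",im[:,:,::-1]);np.savez(f"{n}0.npz",im=im,d=d)
    p=optics.camera_params(n);print(n,{k:np.round(v,3).tolist() for k,v in p.items()})
E
```

```text
pics
0.0 [201.03196    537.94840934 255.09308731] 25.0 85.3996285645365
scene {'mtx': [[595.395, 0.0, 321.486], [0.0, 595.395, 237.897], [0.0, 0.0, 1.0]], 'R': [[0.902, -0.432, -0.008], [-0.293, -0.597, -0.747], [0.318, 0.676, -0.665]], 't': [-322.642, 300.047, 880.164]}
side {'mtx': [[505.401, 0.0, 317.075], [0.0, 505.401, 238.897], [0.0, 0.0, 1.0]], 'R': [[0.884, -0.468, 0.016], [-0.277, -0.55, -0.788], [0.377, 0.692, -0.616]], 't': [-329.821, 261.553, 946.075]}
wrist {'mtx': [[344.95, 0.0, 316.719], [0.0, 344.95, 241.204], [0.0, 0.0, 1.0]], 'T_tool_cam': [[0.0, -0.965, -0.261, 66.399], [1.0, 0.0, -0.001, -0.464], [0.001, -0.261, 0.965, -116.542], [0.0, 0.0, 0.0, 1.0]]}
```

View pics/scene0.png

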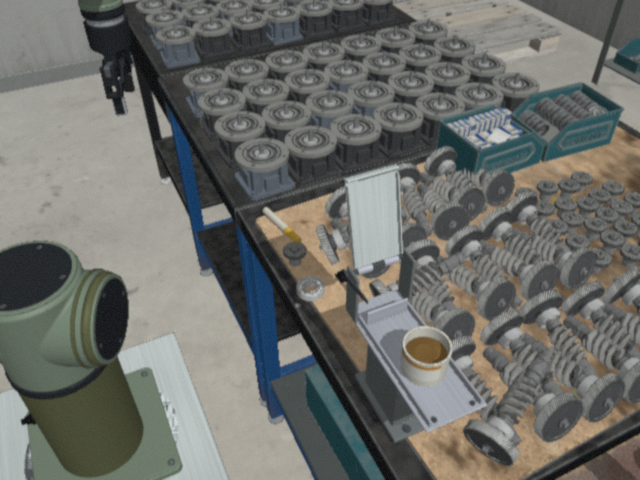

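View pics/side0.png

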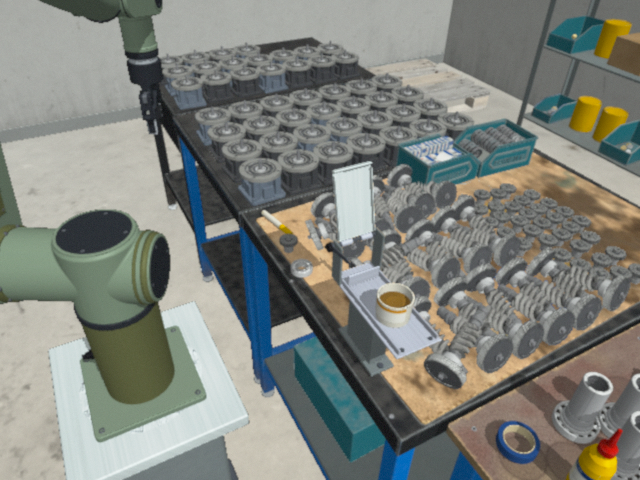

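View pics/wrist0.png

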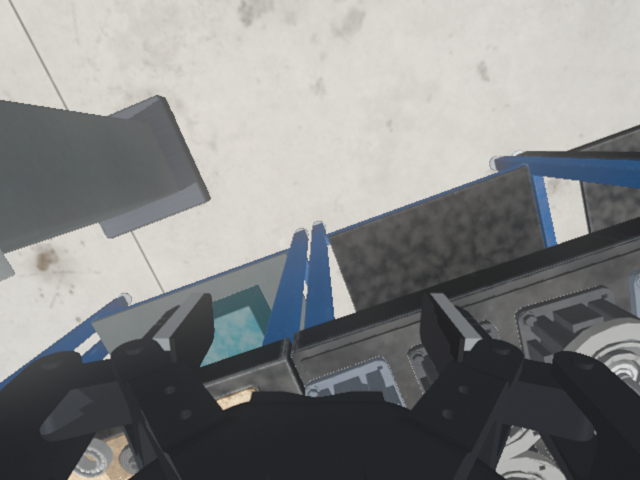

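```bash
cat > h.py <<'E'
import numpy as np,cv2
from plant import ctrl,sensors,optics
def ray(n,u,v):
    p=optics.camera_params(n);R=np.array(p['R']);t=np.array(p['t']);K=np.array(p['mtx'])
    d=R.T@np.linalg.inv(K)@np.array([u,v,1.]);return -R.T@t,d
def onz(n,u,v,z):
    c,d=ray(n,u,v);return c+d*(z-c[2])/d[2]
def dep(n,u,v,D):
    c,d=ray(n,u,v);return c+d*D
def cloud(n,D):
    p=optics.camera_params(n);R=np.array(p['R']);t=np.array(p['t']);K=np.array(p['mtx'])
    v,u=np.mgrid[0:480,0:640];X=np.stack([(u-K[0,2])/K[0,0]*D,(v-K[1,2])/K[1,1]*D,D],-1)
    return (X-t)@R
def tri(pts):
    A=np.zeros((3,3));b=np.zeros(3)
    for n,u,v in pts:
        c,d=ray(n,u,v);d=d/np.linalg.norm(d);P=np.eye(3)-np.outer(d,d);A+=P;b+=P@c
    return np.linalg.solve(A,b)
E
python3 - <<'E'
from h import *
for n,x,y in(("scene",230,155),("side",225,150)):
    f=np.load(n+"0.npz");im=f['im'];D=f['d']
    w=270 if n=="scene" else 230;hh=int(w)
    c=im[y:y+hh,x:x+w,::-1]
    s=600/hh
    cv2.imwrite(f"pics/{n}0c.png",cv2.resize(c,None,fx=s,fy=s,interpolation=cv2.INTER_CUBIC))
    print(n,s)
    P=cloud(n,D)
    roi=P[y:y+hh,x:x+w]
    # tray plane
    z=roi[...,2];h,e=np.histogram(z[(z>50)&(z<260)],bins=42,range=(50,260));print(h)
    m=(abs(P[...,2]-110)<3); m[:y]=0;m[:,:x]=0;m[:,x+w:]=0
    q=P[m][:,:2].astype(np.float32);print(len(q),cv2.minAreaRect(q))
E
```

```text
scene 2.2222222222222223
[1596 1314 1214 1317 1621 1942  539  219  105   83  111 3320 1980  763
  502  240  247  288  762  583  278  324  335   69   54   41   44  119
  352  360  292  157  144  166  158  163  150  163  164  167  169  164]
5018 ((470.3700256347656, -27.7073974609375), (457.3586120605469, 153.908935546875), 73.4204330444336)
side 2.608695652173913
[1168  993  980 1204 1768 2623  490  243  161  143  159 2022  764  493
  237  163  174  161  439  258  194  203  166   39   47   31   34   97
  207  207  155   90   89  105   87   92  103   92   95  103   95   96]
2479 ((602.2254028320312, 55.806732177734375), (731.0145874023438, 219.82623291015625), 49.48759841918945)
```

View pics/scene0c.png

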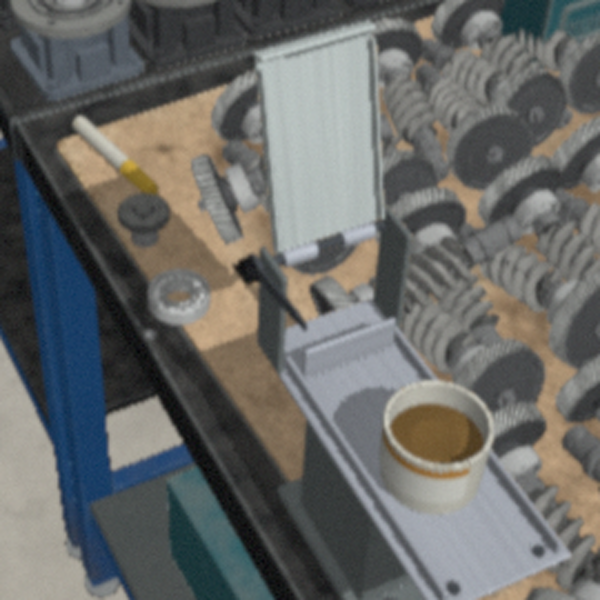

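View pics/side0c.png

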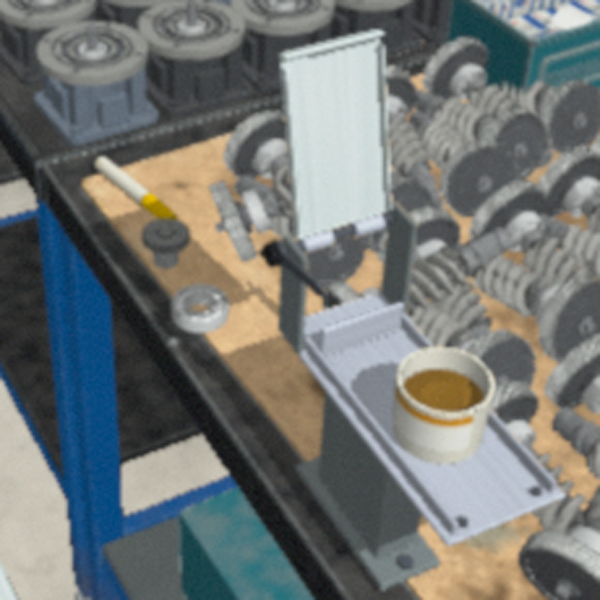

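Run:
```python
from h import *
for n,uv in(("scene",(440,395)),("side",(405,345))):
    f=np.load(n+"0.npz");im=f['im'];D=f['d'];P=cloud(n,D)
    print(n,"cam",onz(n,0,0,0)*0+ray(n,0,0)[0])
    hsv=cv2.cvtColor(im,cv2.COLOR_RGB2HSV)
    m=(abs(P[...,2]-112)<14).astype(np.uint8)
    m&=(P[...,0]<520).astype(np.uint8) if False else 1
    k,l=cv2.connectedComponents(m);c=l==l[uv[1],uv[0]]
    print(P[uv[1],uv[0]],c.sum())
    q=P[c&(abs(P[...,2]-110)<4)];print(q[:,2].mean(),q.min(0),q.max(0))
    r=cv2.minAreaRect(q[:,:2].astype(np.float32));print(r)
    o=im[:,:,::-1].copy();o[c]=(0,0,255);cv2.imwrite(f"pics/{n}_m.png",o[150:450,200:520])
    # tub rim
    q=P[(abs(P[...,2]-161)<3)];
    v,u=np.where(abs(P[...,2]-161.5)<3.5);s=(u>330)&(u<470)&(v>270)&(v<390)
    q=P[v[s],u[s]];print("tub",len(q),q.min(0),q.max(0))
    # hood
    s=(hsv[...,1]<60)&(hsv[...,2]>170)&(P[...,2]>200)&(P[...,2]<380)
    k,l=cv2.connectedComponents(s.astype(np.uint8));c=l==l[(220,375) [0],375] if n=="scene" else l==l[205,355]
    q=P[c];ctr=q.mean(0);w,V=np.linalg.eigh(np.cov((q-ctr).T));print("hood",c.sum(),ctr,"normal",V[:,0],np.sqrt(w)*3.46,"long",V[:,2],q.min(0),q.max(0))
```

```text
scene cam [  99.1992639  -554.7985324   806.95282828]
[ 439.02439517 -205.19592837  107.95607698] 6788
109.62724935872714 [ 391.08017164 -245.86079032  106.00473072] [489.97786966  -7.09150474 113.99934934]
((440.578369140625, -126.2895278930664), (238.31553649902344, 97.18095397949219), 89.44381713867188)
tub 463 [ 392.86679099 -191.39047325  158.008394  ] [491.5081      -9.82382337 164.91575872]
hood 3875 [442.7609701    1.38105013 268.99611736] normal [-0.00314911 -0.97444027  0.22462467] [  6.34566046  73.12554393 136.30227496] long [ 0.01638985 -0.2246459  -0.97430262] [402.85927796 -19.20145668 200.01523849] [481.87136244  18.70490703 338.80034917]
side cam [   6.93724524 -664.62235977  794.02698552]
[ 422.64228878 -229.74832309  109.8139507 ] 3627
109.22041865178765 [ 393.67752991 -247.63732054  106.00004213] [493.39244088  -8.89987717 113.99435941]
((443.6065673828125, -128.0824737548828), (238.35153198242188, 98.12925720214844), 89.50942993164062)
tub 198 [ 410.60839541 -194.18097196  158.00433808] [ 477.05038941 -127.19770075  163.66622463]
hood 2384 [444.48434908  -0.74149807 268.98532638] normal [-0.00573254  0.97362414 -0.2280859 ] [  7.23521341  75.91971569 138.22044077] long [-0.00708817  0.22804435  0.97362494] [404.8872683  -23.5910405  200.11058469] [484.99887221  17.02219137 338.18776901]
```

```bash
python3 -c "
import cv2,numpy as np
cv2.imwrite('pics/m2.png',np.hstack([cv2.resize(cv2.imread(f'pics/{n}_m.png'),(400,375)) for n in('scene','side')]))"
```

```text
(no output)
```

View pics/m2.png

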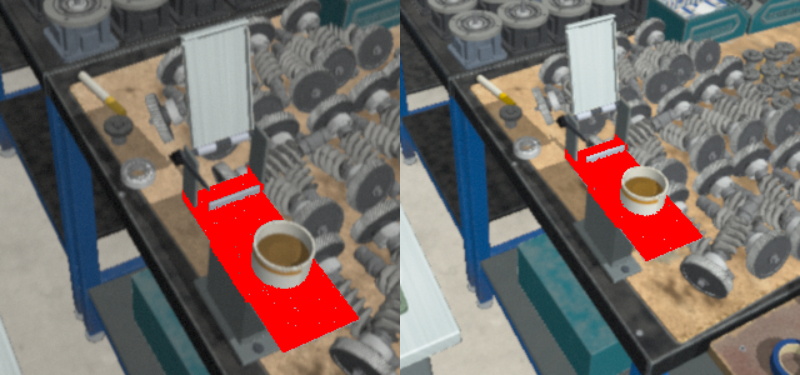

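Run:
```python
from h import *
for n,x0,y0,st in(("scene",325,258,(440.6,-126.3)),("side",318,232,(443.6,-128.1))):
    f=np.load(n+"0.npz");im=f['im'];P=cloud(n,f['d'])
    c=im[y0:y0+55,x0:x0+60,::-1];cv2.imwrite(f"pics/{n}_p.png",cv2.resize(c,None,fx=10,fy=10,interpolation=cv2.INTER_CUBIC))
    g=cv2.cvtColor(c,cv2.COLOR_BGR2GRAY)
    # bystander/tub rims
    yaw=np.radians(-.53);ex=np.array([np.cos(yaw),np.sin(yaw),0]);ey=np.array([-np.sin(yaw),np.cos(yaw),0]);S=np.array([*st,0])
    m=(g<70).astype(np.uint8)
    vv,uu=np.where(m);Q=P[vv+y0,uu+x0]-S
    xs=Q@ex;ys=Q@ey;zs=Q[:,2]
    s=(abs(xs+54)<9)&(ys<112)&(ys>30)&(zs>150)
    print(n,len(xs),s.sum())
    # recast on plane
    o=[]
    for u,v in zip(uu[s]+x0,vv[s]+y0):
        cc,d=ray(n,u,v);k=(-54-(cc-S)@ex)/(d@ex);X=cc+k*d-S;o.append((X@ey,X[2]))
    o=np.array(o);o=o[(np.hypot(o[:,0]-110,o[:,1]-190)>14)&(np.hypot(o[:,0]-110,o[:,1]-190)<76)]
    l=cv2.fitLine(o.astype(np.float32),cv2.DIST_HUBER,0,.01,.01).ravel();print(len(o),l,"angle",np.arctan2(-l[1],l[0]) , "c-angle",np.arctan2(o[:,1].mean()-190,110-o[:,0].mean()), o.min(0),o.max(0), np.hypot(o[:,0]-110,o[:,1]-190).max())
a=[cv2.resize(cv2.imread(f"pics/{n}_p.png"),(400,367)) for n in("scene","side")];cv2.imwrite("pics/p2.png",np.hstack(a))
```

```text
scene 519 326
263 [  0.92044234  -0.39087838  82.59011    189.52313   ] angle 0.40158573 c-angle -0.04164678380242258 [ 42.45272133 163.32205515] [128.19636121 212.07231134] 68.51260503189208
side 137 104
64 [  0.9559553  -0.2935122  78.80668   190.64641  ] angle 0.29789877 c-angle -0.026950131951862324 [ 46.59539854 166.56759754] [125.89992881 199.6353019 ] 63.97368843164669
```

View pics/p2.png

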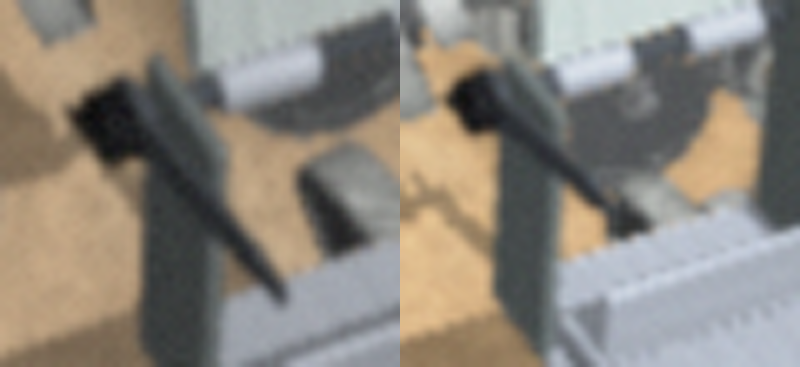

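Run:
```python
from h import *
T=np.array(optics.camera_params("wrist")["T_tool_cam"]);print(T)
tgt=np.array([388,-48,203.])
for a in (25,35,45,55):
  for az in (-30,0,30,50):
    for dist in(240,300):
     for roll in (0,180):
      ar,zr=np.radians([a,az]);f=np.array([np.cos(ar)*np.cos(zr),np.cos(ar)*np.sin(zr),-np.sin(ar)])
      r=np.cross(f,[0,0,1]);r/=np.linalg.norm(r);
      if roll:r=-r
      dn=np.cross(f,r);Rwc=np.stack([r,dn,f],1);Rt=Rwc@T[:3,:3].T
      cam=tgt-dist*f;tcp=cam-Rt@T[:3,3];tip=tcp+Rt[:,2]*25
      q=ctrl.solve_ik(tcp,Rt)
      if q is not None: print(a,az,dist,roll,np.round(tcp),np.round(tip),np.round(q,2))
def dn(): return np.array([[0,1,0],[1,0,0],[0,0,-1.]])
for R in (np.diag([1,-1,-1.]),np.diag([-1,1,-1.]),dn(),np.array([[0,-1,0],[-1,0,0],[0,0,-1.]])):
  for p in ([442,-215,440],[442,-215,145],[442,60,340],[442,60,420]):
    q=ctrl.solve_ik(np.array(p,float),R);print(p,None if q is None else np.round(q,2))
```

```text
[[ 2.34000416e-04 -9.65229399e-01 -2.61404193e-01  6.63991915e+01]
 [ 9.99999546e-01  4.67379063e-04 -8.30620578e-04 -4.64242151e-01]
 [ 9.23914249e-04 -2.61403880e-01  9.65229070e-01 -1.16541673e+02]
 [ 0.00000000e+00  0.00000000e+00  0.00000000e+00  1.00000000e+00]]
25 30 240 180 [314. -90. 280.] [330. -81. 264.] [-1.41 -0.58  2.36  0.81  1.7   2.75]
25 30 300 0 [ 242. -133.  244.] [ 264. -120.  240.] [-1.91  0.03  2.41  0.75  1.93 -1.11]
25 30 300 180 [ 266. -118.  305.] [ 283. -108.  289.] [-1.62 -0.6   2.31  0.74  1.9   2.64]
25 50 240 0 [ 315. -136.  219.] [ 331. -117.  215.] [-1.45  0.29  2.18  0.85  1.86 -1.08]
25 50 240 180 [ 333. -113.  280.] [345. -99. 264.] [-1.24 -0.24  2.15  0.73  1.72  2.53]
25 50 300 0 [ 280. -177.  244.] [ 296. -159.  240.] [-1.55  0.27  2.11  0.78  1.97 -1.05]
25 50 300 180 [ 298. -155.  305.] [ 310. -140.  289.] [-1.37 -0.23  2.09  0.67  1.85  2.47]
35 -30 240 180 [327. -12. 294.] [341. -20. 275.] [-0.03 -0.85  2.36 -0.36  1.02 -0.99]
35 30 300 0 [ 251. -128.  273.] [ 271. -116.  265.] [-1.85 -0.26  2.41  0.79  1.96 -0.89]
35 50 240 0 [ 318. -132. 
[... 1830 characters left out ...]
 1.14  0.94]
[442, 60, 340] [-0.06 -0.13  1.72 -0.    1.55  1.51]
[442, 60, 420] [-0.06 -0.16  1.58 -0.    1.72  1.51]
[442, -215, 440] [-0.63 -0.05  1.45 -0.    1.75 -2.2 ]
[442, -215, 145] [-0.63  0.16  1.85 -0.    1.14 -2.2 ]
[442, 60, 340] [-0.06 -0.13  1.72 -0.    1.55 -1.63]
[442, 60, 420] [-0.06 -0.16  1.58 -0.    1.72 -1.63]
[442, -215, 440] [-0.63 -0.05  1.45 -0.    1.75 -0.63]
[442, -215, 145] [-0.63  0.16  1.85 -0.    1.14 -0.63]
[442, 60, 340] [-0.06 -0.13  1.72 -0.    1.55 -0.06]
[442, 60, 420] [-0.06 -0.16  1.58 -0.    1.72 -0.06]
[442, -215, 440] [-0.63 -0.05  1.45 -0.    1.75  2.51]
[442, -215, 145] [-0.63  0.16  1.85 -0.    1.14  2.51]
[442, 60, 340] None
[442, 60, 420] None
```

Run:
```python
from h import *
T=np.array(optics.camera_params("wrist")["T_tool_cam"])
tgt=np.array([388,-48,203.]);a,az=np.radians([55,0]);f=np.array([np.cos(a),0,-np.sin(a)])
r=-np.cross(f,[0,0,1]);r/=np.linalg.norm(r);Rwc=np.stack([r,np.cross(f,r),f],1);Rt=Rwc@T[:3,:3].T
tcp=tgt-300*f-Rt@T[:3,3]
q=ctrl.solve_ik(tcp,Rt);print(q)
q1=np.array(q).copy();q1[0]=1.06
ctrl.set_joints(q1);print(sensors.read_state()['t'])
ctrl.set_joints(q)
s=sensors.read_state();im,d=optics.grab_frame("wrist")
print(s['t'],s['eef_pos'],s['force'])
np.savez("w1.npz",im=im,d=d,p=s['eef_pos'],R=s['eef_rot'])
cv2.imwrite("pics/w1.png",im[:,:,::-1])
```

```text
[-0.60884863 -0.72342672  2.0851484   0.19677073  1.49403273 -2.16638825]
1.9083
3.6583 [318.03942761 -46.9677921  361.6473636 ] [ 0.43945654 -0.04137716 -0.05288889]
```

View pics/w1.png

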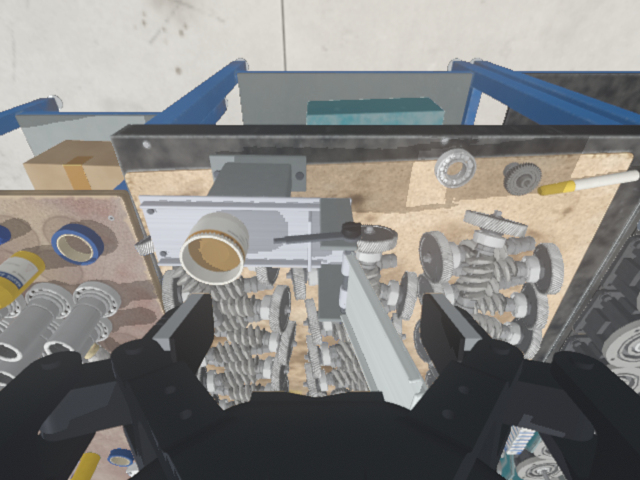

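```bash
cat >> h.py <<'E'
def wray(p,R,u,v):
    c=optics.camera_params("wrist");T=np.array(c["T_tool_cam"]);K=np.array(c["mtx"])
    d=R@T[:3,:3]@np.linalg.inv(K)@np.array([u,v,1.]);return p+R@T[:3,3],d
YAW=np.radians(-.53);EX=np.array([np.cos(YAW),np.sin(YAW),0]);EY=np.array([-np.sin(YAW),np.cos(YAW),0]);S=np.array([442,-127,0.])
def wplane(p,R,u,v,xs):
    c,d=wray(p,R,u,v);k=(xs-(c-S)@EX)/(d@EX);X=c+k*d-S;return X@EY,X[2]
E
python3 - <<'E'
from h import *
f=np.load("w1.npz");im=f['im'];p,R=f['p'],f['R']
c=im[195:275,130:370,::-1];cv2.imwrite("pics/w1c.png",cv2.resize(c,None,fx=3.33,fy=3.33,interpolation=cv2.INTER_CUBIC))
g=cv2.cvtColor(im,cv2.COLOR_RGB2GRAY)
m=np.zeros_like(g);m[225:250,268:362]=(g[225:250,268:362]<75)
k,l,st,ce=cv2.connectedComponentsWithStats(m);i=1+st[1:,4].argmax();print(st[i])
print(*["".join("#" if x else "." for x in r) for r in (l==i)[225:250,265:362]],sep="\n")
for u,v in((351,231),(275,240)):print(wplane(p,R,u,v,-54))
vv,uu=np.where((l==i));s=(uu<338);
o=np.array([wplane(p,R,u,v,-54) for u,v in zip(uu[s],vv[s])])
ln=cv2.fitLine(o.astype(np.float32),cv2.DIST_HUBER,0,.01,.01).ravel();print(ln,np.arctan2(-ln[1],ln[0]))
# tray corners & stop in wrist via depth
c0=optics.camera_params("wrist");T=np.array(c0["T_tool_cam"]);K=np.array(c0["mtx"]);D=f['d']
v,u=np.mgrid[0:480,0:640];X=np.stack([(u-K[0,2])/K[0,0]*D,(v-K[1,2])/K[1,1]*D,D],-1)
W=(X@T[:3,:3].T+T[:3,3])@R.T+p
q=W[(abs(W[...,2]-110)<3)&(D>0)&(u<320)&(u>130)&(v>190)&(v<270)];r=cv2.minAreaRect(q[:,:2].astype(np.float32));print(r,len(q))
q=W[(abs(W[...,2]-161)<3)&(u<260)&(u>170)&(v>205)&(v<300)];print("tub",q.min(0),q.max(0))
for nm,(a,b,c_,d_) in dict(bearing=(435,480,145,190),pinion=(500,545,160,195)).items():
    z=W[c_:d_,a:b][...,2];q=W[c_:d_,a:b][z>8];print(nm,q.min(0),q.max(0))
E
```

```text
[342 225  19  12 147]
..............................................................................#################..
..............................................................................#################..
..............................................................................##################.
..............................................................................##################.
..............................................................................##################.
.............................................................................####...############.
.............................................................................###.......#########.
.............................................................................###..........######.
..............................................................................##.........#######.
...............................................................................#..........#####..
..........................................................................................####...

[... 1031 characters left out ...]
..............................................
.................................................................................................
.................................................................................................
.................................................................................................
(np.float64(110.79730785426642), np.float64(184.44431985961432))
(np.float64(42.717947096731955), np.float64(199.9793272679615))Traceback (most recent call last):
  File "<stdin>", line 11, in <module>
cv2.error: OpenCV(4.12.0) /io/opencv/modules/imgproc/src/linefit.cpp:618: error: (-215:Assertion failed) npoints2 >= 0 || npoints3 >= 0 in function 'fitLine'
```

View pics/w1c.png

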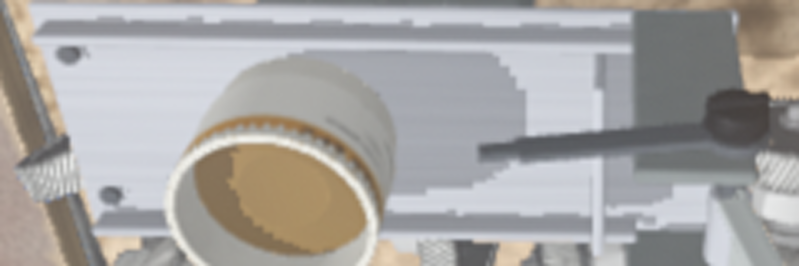

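Run:
```python
from h import *
f=np.load("w1.npz");im=f['im'];p,R=f['p'],f['R']
g=cv2.cvtColor(im,cv2.COLOR_RGB2GRAY)
print(g[228:246:1,300],g[228:246,330])
m=np.zeros_like(g);m[225:250,268:340]=(g[225:250,268:340]<96)
k,l,st,ce=cv2.connectedComponentsWithStats(m);i=1+st[1:,4].argmax();print(st[i])
vv,uu=np.where(l==i)
print(*["".join("#" if x else "." for x in r) for r in (l==i)[225:250,265:342]],sep="\n")
for lim in(315,338):
  s=uu<lim;o=np.array([wplane(p,R,u,v,-54) for u,v in zip(uu[s],vv[s])])
  ln=cv2.fitLine(o.astype(np.float32),cv2.DIST_HUBER,0,.01,.01).ravel();print(ln,np.arctan2(-ln[1],ln[0]),"tip",o[:,0].min(),"line at hinge",ln[3]+(110-ln[2])*ln[1]/ln[0])
  w=o.mean(0);print("via hinge",np.arctan2(w[1]-190,110-w[0]))
c0=optics.camera_params("wrist");T=np.array(c0["T_tool_cam"]);K=np.array(c0["mtx"]);D=f['d']
v,u=np.mgrid[0:480,0:640];X=np.stack([(u-K[0,2])/K[0,0]*D,(v-K[1,2])/K[1,1]*D,D],-1)
W=(X@T[:3,:3].T+T[:3,3])@R.T+p
q=W[(abs(W[...,2]-110)<3)&(D>0)&(u<320)&(u>130)&(v>190)&(v<270)];r=cv2.minAreaRect(q[:,:2].astype(np.float32));print(r,len(q))
q=W[(abs(W[...,2]-161)<3)&(u<260)&(u>170)&(v>205)&(v<300)];print("tub",q.min(0),q.max(0))
q=W[vv,uu]-S;s=abs(q@EX+54)<8;q=q[s];o=np.c_[q@EY,q[:,2]];ln=cv2.fitLine(o.astype(np.float32),cv2.DIST_HUBER,0,.01,.01).ravel();print("depth strip",s.sum(),np.median(q@EX),ln,np.arctan2(-ln[1],ln[0]))
for nm,(a,b,c_,d_) in dict(bearing=(435,480,145,190),pinion=(500,545,160,195)).items():
    z=W[c_:d_,a:b][...,2];q=W[c_:d_,a:b][z>8];print(nm,q.min(0),q.max(0))
```

```text
[211 211 209 207 207 209 193 114  89  90  92  93 101 118 142 185 209 210] [112 112 112 108  98  89  89  90  90  96 112 122 121 114 113 113 112 119]
[275 232  65   9 237]
.............................................................................
.............................................................................
.............................................................................
.............................................................................
.............................................................................
.............................................................................
.............................................................................
......................................................................#####..
..........................................................#################..
...................................................########################..
.........................................##################################..
..............................##########################################
[... 1101 characters left out ...]
6497822596601 line at hinge 188.32472
via hinge 0.12208482577150465
[ 9.8510790e-01 -1.7193723e-01  7.2825706e+01  1.9394785e+02] 0.17279585 tip 42.56497822596601 line at hinge 187.45958
via hinge 0.10477618127796313
((437.3990478515625, -145.3817138671875), (92.69618225097656, 202.0299530029297), 0.3099120855331421) 6781
tub [ 409.19763672 -192.24185311  158.00469482] [ 475.51401304 -125.64667857  163.15529941]
depth strip 236 -54.9620542828967 [ 9.8440468e-01 -1.7591865e-01  7.3962090e+01  1.9533908e+02] 0.1768389
bearing [215.50463251 -47.41602089   8.00465769] [428.51647956 165.75712059 448.91359468]
pinion [215.50463251 -47.41602089   8.12544841] [439.50610303 272.40075643 448.91359468]
```

Run:
```python
from h import *
for n,x0,y0,pts,xs in(("scene",325,258,[(283,297),(175,150)],(440.6,-126.3)),("side",318,232,[(208,200),(110,95)],(443.6,-128.1))):
    St=np.array([*xs,0]);P=cloud(n,np.load(n+"0.npz")['d'])
    o=[]
    for a,b in pts:
        u,v=x0+a*60/400,y0+b*55/367;c,d=ray(n,u,v);k=(-54-(c-St)@EX)/(d@EX);X=c+k*d-St;o.append((X@EY,X[2]))
        q=P[int(v),int(u)]-St;print(n,u,v,"plane",o[-1],"depth",q@EX,q@EY,q[2])
    o=np.array(o);print(np.arctan2(o[0,1]-o[1,1],o[1,0]-o[0,0]),"via hinge",np.arctan2(o[0,1]-190,110-o[0,0]))
```

```text
scene 367.45 302.50953678474116 plane (np.float64(38.385740771851786), np.float64(202.46795745505642)) depth -53.02340337536785 41.275010375783985 200.14846753102108
scene 351.25 280.47956403269757 plane (np.float64(86.42429460730398), np.float64(200.73198033127687)) depth -52.70082602038856 89.59008865198663 198.19545478243742
0.03612144640142318 via hinge 0.17237112364956303
side 349.2 261.97275204359676 plane (np.float64(42.6250591640156), np.float64(201.6351871721564)) depth -54.65393752674985 42.50669862185354 204.27637552269886
side 334.5 246.23705722070844 plane (np.float64(97.15911908341944), np.float64(198.59991392245342)) depth -53.01739505774048 100.70980589258751 196.25795548557937
0.05560093630621963 via hinge 0.17100643933282175
```

```bash
cat >> h.py <<'E'
def rt(t):
    x=EY*np.cos(t)+np.array([0,0,np.sin(t)]);z=EY*np.sin(t)-np.array([0,0,np.cos(t)]);return np.stack([x,np.cross(z,x),z],1)
def st(y,z,x=0): return S+EX*x+EY*y+np.array([0,0,z])
E
python3 - <<'E'
from h import *
R=rt(np.radians(20));print(np.round(R,2))
ctrl.gripper_to(30)
print(ctrl.solve_ik(st(-105,145),R),ctrl.solve_ik(st(0,145),R))
ctrl.move_ptp(st(-112,230),R);s=sensors.read_state();print(s['t'],s['eef_pos'])
im,d=optics.grab_frame("scene");cv2.imwrite("pics/s2.png",im[150:450,200:600,::-1])
im,d=optics.grab_frame("wrist");cv2.imwrite("pics/w2.png",im[:,:,::-1])
np.savez("w2.npz",im=im,d=d,p=s['eef_pos'],R=s['eef_rot'])
E
```

```text
[[ 0.01  1.    0.  ]
 [ 0.94 -0.01  0.34]
 [ 0.34  0.   -0.94]]
[-0.80267736  0.29725433  1.71684408  0.24649732  1.38691965 -0.8704621 ] [-0.64917368  0.19049008  1.8524446   0.2869287   1.32278565 -0.74227351]
5.4917 [ 441.08913049 -238.79250094  230.5649536 ]
```

View pics/s2.png

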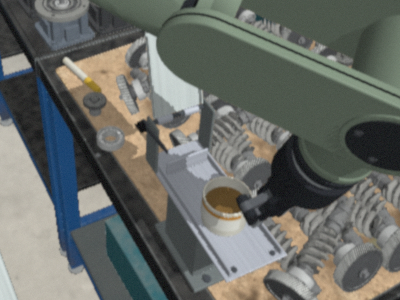

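View pics/w2.png

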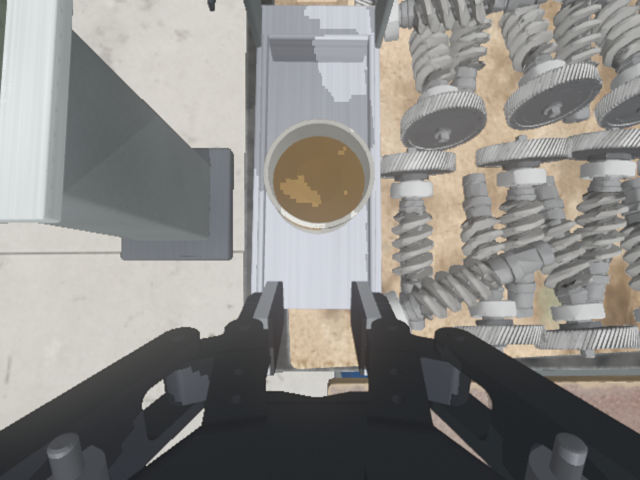

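Run:
```python
from h import *
R=rt(np.radians(20))
print(ctrl.move_l(st(-112,145.5),vel=90,threshold=8),sensors.read_state()['eef_pos'])
print(ctrl.move_l(st(-92,145.5),vel=60,threshold=8),sensors.read_state()['force'])
print(ctrl.move_l(st(2,145.5),vel=35,threshold=7))
s=sensors.read_state();q=s['eef_pos']-S;print(s['t'],q@EX,q@EY,q[2],s['force'])
im,d=optics.grab_frame("wrist");cv2.imwrite("pics/w3.png",im[:,:,::-1]);np.savez("w3.npz",im=im,d=d,p=s['eef_pos'],R=s['eef_rot'])
```

```text
False [ 441.38642363 -239.41677933  146.12731595]
False [ 0.07716623 -0.30439638  0.29390235]
True
9.325 0.09417759378746904 -7.031784325050706 145.32698950011394 [-1.08302027 -2.10198685  1.85036257]
```

View pics/w3.png

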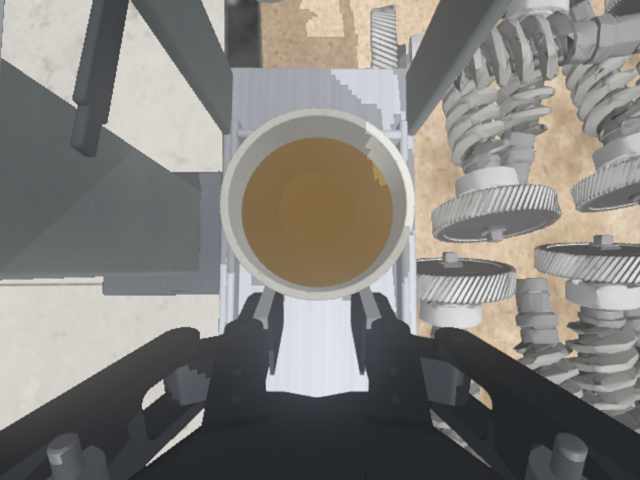

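Run:
```python
from h import *
f=np.load("w3.npz");p,R,D=f['p'],f['R'],f['d']
c0=optics.camera_params("wrist");T=np.array(c0["T_tool_cam"]);K=np.array(c0["mtx"])
v,u=np.mgrid[0:480,0:640];X=np.stack([(u-K[0,2])/K[0,0]*D,(v-K[1,2])/K[1,1]*D,D],-1)
W=(X@T[:3,:3].T+T[:3,3])@R.T+p-S
m=(D>0)&(u>215)&(u<420)&(v>100)&(v<300)&(abs(W[...,2]-161)<4)
q=W[m];x,y=q@EX,q@EY;print(x.min(),x.max(),y.min(),y.max(),len(q))
(cx,cy),r=cv2.minEnclosingCircle(np.c_[x,y].astype(np.float32));print(cx,cy,r)
# tilt: rim plane
A=np.c_[x,y,np.ones(len(x))];print(np.linalg.lstsq(A,q[:,2],rcond=None)[0])
```

```text
-34.23961413043851 32.926972364800676 4.762845295772958 71.80726605329005 6452
-0.6281899809837341 38.073020935058594 33.76220703125
[ 4.04516673e-04 -8.04243024e-03  1.60695833e+02]
```

Run:
```python
from h import *
R=rt(0)
for y,z in((-60,430),(60,440),(190,430),(190,340),(123,340),(0,240)): print(y,z,ctrl.solve_ik(st(y,z),R) is not None)
ctrl.hold(0.3)
s=sensors.read_state();print(s['force'])
ctrl.move_l(st(-25,150),vel=80);
ctrl.move_l(st(-60,250),vel=200)
ctrl.move_l(st(-60,440),rot=R,vel=200)
ctrl.gripper_to(0)
ctrl.move_l(st(190,440),vel=200)
s=sensors.read_state();q=s['eef_pos']-S;print(s['t'],q,s['grip_width'])
im,d=optics.grab_frame("scene");cv2.imwrite("pics/s4.png",im[:,:,::-1])
im,d=optics.grab_frame("wrist");cv2.imwrite("pics/w4.png",im[:,:,::-1])
```

```text
-60 430 True
60 440 True
190 430 True
190 340 True
123 340 True
0 240 True
[-0.01715777 -1.6228251   1.08034627]
13.6417 [  1.75487395 189.44056245 439.9753209 ] 0.06293366873000078
```

View pics/s4.png

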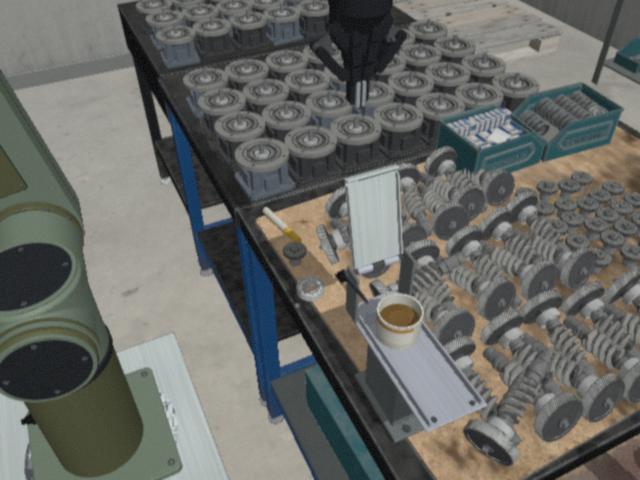

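View pics/w4.png

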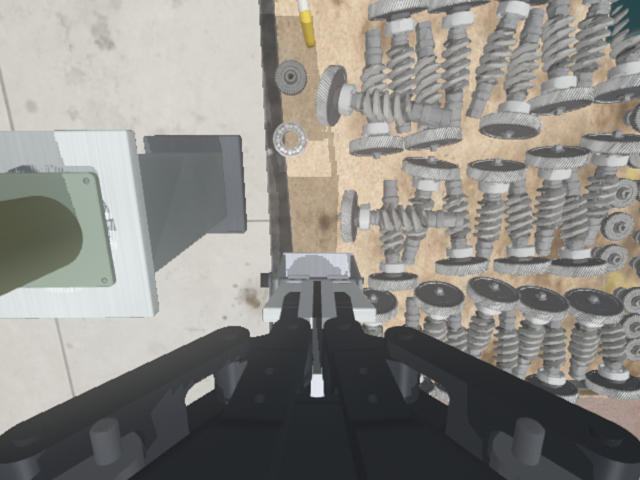

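```bash
cat >> h.py <<'E'
def corner(th,r=125): 
    y=110-r*np.cos(th)+1.5*np.sin(th);z=190+r*np.sin(th)+1.5*np.cos(th);return st(y+11,z+25)
E
python3 - <<'E'
from h import *
def rep(l):
    s=sensors.read_state();q=s['eef_pos']-S;print(l,round(s['t'],2),np.round([q@EX,q@EY,q[2]],1),np.round(s['force'],1))
ctrl.move_l(st(190,340),vel=200)
print(ctrl.move_l(corner(np.pi/2),vel=70,threshold=20));rep("up")
for th in (1.3,1.05,.85,.65,.5):
    if ctrl.move_l(corner(th),vel=80,threshold=20): print("STOP");rep(th);break
    rep(th)
im,d=optics.grab_frame("side");cv2.imwrite("pics/s5.png",im[100:400,200:600,::-1])
E
```

```text
False
up 15.51 [-2.000e-01  1.222e+02  3.395e+02] [ 0.3 -1.  -0.4]
1.3 16.08 [ -0.   88.4 335.7] [ 0.1  0.5 -0.4]
1.05 16.62 [-2.000e-01  5.950e+01  3.238e+02] [-0.3  0.3 -0.4]
0.85 17.08 [-3.000e-01  3.920e+01  3.092e+02] [ 0.5 -0.1  0.1]
0.65 17.54 [ -0.4  22.1 291.1] [-0.1  0.6  0.7]
0.5 17.93 [ -0.5  11.9 275.4] [ 0.4 -0.   0.4]
```

View pics/s5.png

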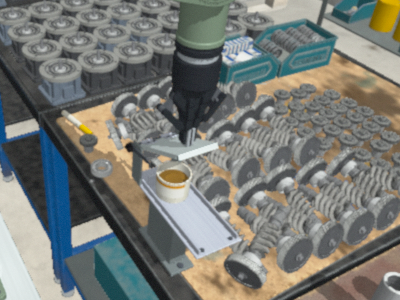

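```bash
cat >> h.py <<'E'
def hood(n="scene",show=None):
    im,d=optics.grab_frame(n);W=cloud(n,d)-S
    x,y,z=W@EX,W@EY,W[...,2]
    m=(abs(x)<32)&(y>-60)&(y<98)&(z>188)&(z<345)&(d>0)
    hsv=cv2.cvtColor(im,cv2.COLOR_RGB2HSV);m&=(hsv[...,2]>120)&(hsv[...,1]<60)
    m=cv2.erode(m.astype(np.uint8),np.ones((3,3)))>0
    Y,Z=y[m],z[m];o=np.c_[Y,Z].astype(np.float32)
    a=cv2.fitLine(o,cv2.DIST_HUBER,0,.01,.01).ravel();
    if show: 
        b=im[:,:,::-1].copy();b[m]=(0,0,255);cv2.imwrite(show,np.hstack([im[:,:,::-1],b])[150:400,:][:, list(range(230,580))+list(range(870,1220))])
    th=np.arctan2(-a[1],a[0]); th=(th+np.pi/2)%np.pi-np.pi/2
    return th,m.sum(),Y.min(),Y.max(),Z.min(),Z.max(),np.arctan2(np.median(Z)-191.5,110-np.median(Y))
E
python3 - <<'E'
from h import *
print(hood("scene","pics/h1.png"));print(hood("side"))
E
```

```text
(np.float32(0.48781478), np.int64(1176), np.float64(-25.841907736922025), np.float64(93.08505991134207), np.float64(200.33373103451902), np.float64(285.80389574666765), np.float64(0.49721145939359046))
(np.float32(0.4872266), np.int64(580), np.float64(-27.09900005854736), np.float64(89.69086503964783), np.float64(201.02240756083566), np.float64(285.0198932644865), np.float64(0.4884355467765772))
```

View pics/h1.png

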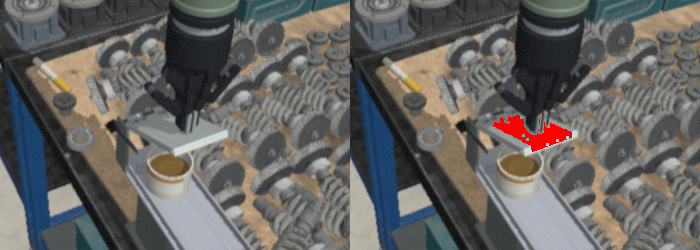

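Run:
```python
from h import *
for th in (.4,.29,.185):
    if ctrl.move_l(corner(th),vel=50,threshold=20): print("STOP",th);break
    s=sensors.read_state();print(s['t'],s['eef_pos']-S,s['force'])
print(hood("scene"),hood("side"))
p=sensors.read_state()['eef_pos'];ctrl.move_l(p+np.array([0,0,150.]),vel=150)
print(hood("scene","pics/h2.png"),hood("side"))
T=np.array(optics.camera_params("wrist")["T_tool_cam"])
tgt=np.array([388,-48,203.]);a=np.radians(55);f=np.array([np.cos(a),0,-np.sin(a)])
r=-np.cross(f,[0,0,1]);r/=np.linalg.norm(r);Rt=np.stack([r,np.cross(f,r),f],1)@T[:3,:3].T
ctrl.move_ptp(tgt-300*f-Rt@T[:3,3],Rt)
s=sensors.read_state();im,d=optics.grab_frame("wrist");cv2.imwrite("pics/w6.png",im[:,:,::-1])
np.savez("w6.npz",im=im,d=d,p=s['eef_pos'],R=s['eef_rot']);print(s['t'])
```

```text
18.475 [ -0.27304171   6.42284261 264.51360789] [ 0.0704523  -0.18688894  0.92942052]
18.9 [ -0.31523638   1.64483255 251.58602739] [ 0.49292851  0.32874944 -0.70268525]
19.3083 [ -0.37331002  -1.52190161 238.84703983] [ 0.4319192  -0.24653563  0.67345951]
(np.float32(0.17460716), np.int64(1538), np.float64(-39.09390449650895), np.float64(95.25222567436474), np.float64(194.5788059048926), np.float64(248.6922323508644), np.float64(0.17108938824097944)) (np.float32(0.17418206), np.int64(922), np.float64(-42.337208419584), np.float64(94.16323954822671), np.float64(191.711703479266), np.float64(246.26225642905348), np.float64(0.1637537777599867))
(np.float32(0.17379987), np.int64(2676), np.float64(-39.12039600060883), np.float64(95.39466789389576), np.float64(192.86311738005676), np.float64(219.29172672317196), np.float64(0.17417958135070846)) (np.float32(0.172274), np.int64(1273), np.float64(-41.78555661483439), np.float64(94.9754033964616), np.float64(192.21051191595646), np.float64(218.78859891163748), np.float64(0.1638846852592015))
22.1667
```

View pics/w6.png

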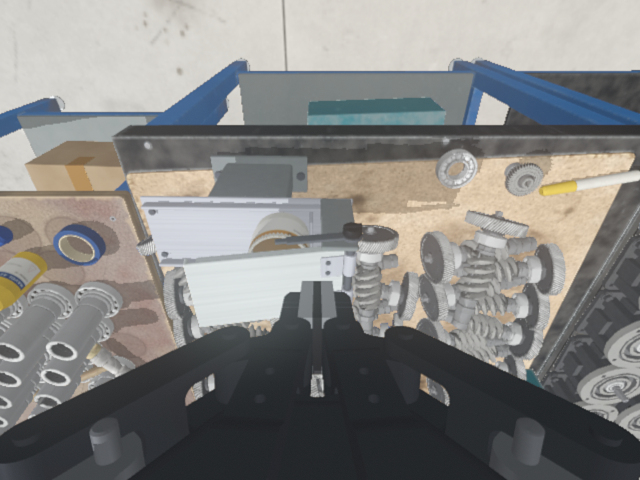

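View pics/h2.png

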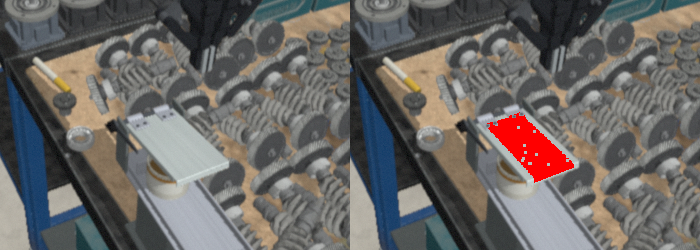

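Run:
```python
from h import *
f=np.load("w6.npz");p,R,D,im=f['p'],f['R'],f['d'],f['im']
c0=optics.camera_params("wrist");T=np.array(c0["T_tool_cam"]);K=np.array(c0["mtx"])
v,u=np.mgrid[0:480,0:640];X=np.stack([(u-K[0,2])/K[0,0]*D,(v-K[1,2])/K[1,1]*D,D],-1)
W=(X@T[:3,:3].T+T[:3,3])@R.T+p-S;x,y,z=W@EX,W@EY,W[...,2]
def fit(m):
    a=cv2.fitLine(np.c_[y[m],z[m]].astype(np.float32),cv2.DIST_HUBER,0,.01,.01).ravel();return m.sum(),np.arctan2(-a[1]*np.sign(a[0]),abs(a[0]))
print("hood",fit((x>-36)&(x<30)&(y>-30)&(y<90)&(z>185)&(z<225)&(v<300)))
g=cv2.cvtColor(im,cv2.COLOR_RGB2GRAY)
print("pointer",fit((abs(x+55)<4)&(y>38)&(y<98)&(z>180)&(z<215)&(g<100)))
m=(abs(z-161)<3)&(v>200)&(v<260)&(u>240)&(u<320)&(x<-5)&(x>-36)&(y<80);print("tub rim",m.sum(),x[m].min(),y[m].min(),y[m].max())
f=np.load("w1.npz");print("max img change at bearing/pinion (px mean)",np.abs(f['im'][140:195,430:640].astype(int)-im[140:195,430:640]).mean())
```

```text
hood (np.int64(4500), np.float32(0.17810851))
pointer (np.int64(258), np.float32(0.15866445))
tub rim 190 -34.24877459783489 7.148554510107793 65.42853551132609
max img change at bearing/pinion (px mean) 20.814776334776333
```

Run:
```python
from h import *
ctrl.finish_job()
print(sensors.read_state()['t'])
```

```text
the job is handed in; nothing more can be done
the job is handed in; nothing more can be done
```

The tub is pushed home against the stop and the hood is folded down in line with the pointer. I handed the job in just after 22 s; the limit is 51 s, and no verdict was reported.

**Tub:** I pushed it with low, tilted fingertips until it met the stop. Right after the push, with the hood still raised at about 1.8 rad, it stood at y = 38 mm of the station (nominal 36) and x about -0.6 mm, upright to within about 0.01 rad. A view just before folding showed it still there. After folding I could only see part of its rim; that part had not shifted sideways.

**Hood:** I folded it down with the closed fingers along its arc and then backed off. It read 0.172–0.178 rad across the scene, side and wrist views. The pointer read 0.157–0.177 rad before folding and 0.159 rad after. The largest gap is about 0.02 rad, and the allowance is 0.085 rad.

**Checks that disagreed or were weak:**
- **Pointer, rejected estimates:** Some fits to the scene and side pictures gave 0.30–0.40 rad and others 0.04–0.06 rad. I discarded them because the masks or picked points were unreliable. Lines from the hinge to the tip in the same pictures gave about 0.17 rad.
- **Bearing, pinion and marker:** They look unmoved in the last wrist picture, with positions matching to within about 2 pixels. A raw picture comparison of that area did differ noticeably (mean about 21 grey levels), which I put down to shadow and a slightly different camera pose. I did not measure their positions in millimetres.

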